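# Cover the paint tins

### The job

Close up the three open paint tins with the three knobbed dust covers, each tin with the cover of its own size: the largest cover on the largest tin first, then the middle one, then the smallest. Each cover must sit level, with its plug down in the mouth and its disc on the rim. Leave the tins standing where they are and do not disturb the other things on the bench.

Things in the scene. Friction and masses are not known exactly. Their poses are not given: they have to be found in the camera images.
- quart_tin: largest of the three open tins: pale grey quart tin with paint in it, 112 mm across, rim 118 mm high, mouth about 90 mm across. Stands loose on the worktop, about 0.85 kg. Origin: centre of its underside, z up.
- pint_tin: middle one of the three open tins: dark grey, paint-splashed pint tin, 91 mm across, rim 98 mm high, mouth about 66 mm across. Stands loose on the worktop, about 0.6 kg. Origin: centre of its underside, z up.
- sample_tin: smallest of the three open tins: bright plain steel sample tin, 68 mm across, rim 90 mm high, mouth about 60 mm across. Stands loose on the worktop, about 0.4 kg. Origin: centre of its underside, z up.
- cover_large: largest of 3 loose covers, for the quart tin: plain grey metal disc 120 mm across with an upright wooden knob, 130 g. Origin: centre of underside, z up. From the origin up: tapered plug (60 to 72 mm across) 0-10 mm, disc 10-14 mm (bead to 15), thin neck to 27, round knob 26 mm across 27-54 mm (grip it from any side). Seated, the disc lies on the rim: origin 10 mm below the rim.
- cover_medium: middle-sized of 3 loose covers, for the pint tin: plain grey metal disc 98 mm across with an upright wooden knob, 90 g. Origin: centre of underside, z up. From the origin up: tapered plug (40 to 52 mm across) 0-10 mm, disc 10-14 mm (bead to 15), thin neck to 27, round knob 26 mm across 27-54 mm (grip it from any side). Seated, the disc lies on the rim: origin 10 mm below the rim.
- cover_small: smallest of 3 loose covers, for the sample tin: plain grey metal disc 74 mm across with an upright wooden knob, 60 g. Origin: centre of underside, z up. From the origin up: tapered plug (30 to 42 mm across) 0-10 mm, disc 10-14 mm (bead to 15), thin neck to 27, round knob 26 mm across 27-54 mm (grip it from any side). Seated, the disc lies on the rim: origin 10 mm below the rim.
- masking_tape: bystander: flat-lying roll of beige masking tape, 96 mm across, 25 mm high; loose. Origin: centre of its underside.
- flat_lid: bystander: flat paint-stained lever lid without a knob, 93 mm across, 7 mm thick, lying loose on the worktop; not one of the covers. Origin: centre of its underside.
- mixing_cup: bystander: clear plastic mixing cup, 89 mm across, 108 mm high, near the back left; loose. Origin: centre of its underside.
Mind the look-alikes: they are no part of the job. Leave any yellow look-alike of the cover_medium alone.

How it is judged:
On the way, in this order (a step that is already met when the one before it is completed fails the run):
1. the large cover on the quart tin, seated and let go (horizontal distance between cover_large and quart_tin below 0.015 m and z of cover_large in the frame of quart_tin between 0.102 and 0.114 m and angle between cover_large's own z axis and vertical below 0.07 rad and contact force between the fingers and cover_large below 0.1 N), for 0.2 s.
2. the medium cover on the pint tin, seated and let go (horizontal distance between cover_medium and pint_tin below 0.015 m and z of cover_medium in the frame of pint_tin between 0.082 and 0.094 m and angle between cover_medium's own z axis and vertical below 0.07 rad and contact force between the fingers and cover_medium below 0.1 N), for 0.2 s.
3. the small cover on the sample tin, seated and let go (horizontal distance between cover_small and sample_tin below 0.015 m and z of cover_small in the frame of sample_tin between 0.074 and 0.086 m and angle between cover_small's own z axis and vertical below 0.07 rad and contact force between the fingers and cover_small below 0.1 N), for 0.2 s.
At the end, for the whole second after the job is handed in: Each cover lies on the tin of its own size (largest on quart, middle on pint, smallest on sample tin): centred within 15 mm, at seated height within 6 mm, level within 0.07 rad, let go and at rest; the tins stand upright on the worktop within 40 mm of where they stood (all of step 1 and all of step 2 and all of step 3 and linear speed of each of cover_large, quart_tin, cover_medium, pint_tin, cover_small, sample_tin below 0.02 m/s and angle between each of quart_tin, pint_tin, sample_tin's own z axis and vertical below 0.07 rad and height (world z) of each of quart_tin, pint_tin, sample_tin below 0.006 m and distance of each of quart_tin, pint_tin, sample_tin from where it was at the start of the episode below 0.04 m); the robot touches nothing.
It fails at once if the masking tape roll is shoved aside (more than 40 mm) (distance of masking_tape from where it was at the start of the episode above 0.04 m).
It fails at once if the flat lever lid is shoved aside (more than 40 mm) (distance of flat_lid from where it was at the start of the episode above 0.04 m).
It fails at once if the mixing cup is shoved aside (more than 40 mm) (distance of mixing_cup from where it was at the start of the episode above 0.04 m).
It fails at once if a tin is shoved (more than 40 mm) or tipped (more than 0.35 rad) (distance of any of quart_tin, pint_tin, sample_tin from where it was at the start of the episode above 0.04 m or angle between any of quart_tin, pint_tin, sample_tin's own z axis and vertical above 0.35 rad).
It also fails if it takes over 99 s, if anything falls off the work surface, if the arm or the gripper's body presses on something with over 40 N, if the wrist force passes 120 N, or if a joint passes its speed limit or range.

### The arm

A 6-joint arm with a two-finger parallel gripper is mounted at the origin on a cart in front of the work surface, level with it; the furniture and walls round the work are solid. World frame = base frame: x ahead of the robot, y to its left, z up, the work surface at z = 0. Lengths are in m, angles in rad, forces in N, time in s.
With the tool pointing down it reaches from about 0.3 to 0.775 m from the base axis. Payload 14.6 kg.
Tool frame: the origin (TCP) lies on the centre line of the jaws, within the pads' length; the fingertips stand 19 mm ahead of it and the grasp point (between the pads) is the TCP; y points along the fingers, x is the direction in which the jaws open and shut, and the axes are right-handed (so a half turn about y gives the same grasp; the last joint's range is limited). The gripper opens to 94 mm and grips with 3 to 60 N. Pads are 16 mm wide; open, the fingers measure 119 mm over their backs; the gripper's body (75 mm by 177 mm) begins 78 mm behind the grasp point.
Start: joints at [1.191, 0.3, 1.521, -0, 1.321, -0.067], TCP at [0.169, 0.523, 0.224] pointing down, gripper open.
Joint ranges: [-3.03, 3.03], [-0.79, 2.21], [0.23, 2.52], [-1.04, 4.18], [0, 3.07], [-2.55, 2.55]. Speed limits (rad/s): [2.22, 2.22, 2.57, 3.14, 3.14, 3.14].

### API

Orientations are given as [roll, pitch, yaw] about the fixed x, y, z axes, in that order (R = Rz(yaw) Ry(pitch) Rx(roll)).
In Python, from station import ctrl, optics gives the robot as it stands.
- The arm moves only by the tool jog_arm, never from a script. Its argument "targets" is a list of rows, each a list of 3 entries, a list of its own where there are three numbers: the finger opening in cm, from 0 to 9.4, then the shift along the tool's x, y, z in cm, then the turn about the tool's y in rad. A call has 1 to 10 rows; each row is the pose to reach, as a shift and turn from the pose commanded when the call began, along the tool's axes at that moment; what a row does not reach only later rows make up. A row lasts 1/10 s, in which the tool goes at most 50 mm and 8.59 degrees, less where a joint would pass 70% of its speed; a pose out of reach is approached as far as the arm can. A call with a gripper value outside its range is refused whole. The fingers move at their own pace and stop on an object; "grip_force" is the grip in N (left out, the last holds). Time passes only in rows, so rows that repeat a pose let the fingers close. It gives the time, the measured TCP pose, the force and the opening at its end, in the units of the state.
- ctrl.get_obs(): the state, without advancing time (a new reading comes with each control period).
- optics.camera(name): name is "side" or "top" or "wrist"; returns a dict with "img" (420x560x3 uint8, red, green, blue), "range_z" (420x560 float32, m along the optical axis (not along the pixel's ray), 0 where there is no reading), "camera_matrix" (3x3 intrinsics, pixels), "world_to_cam" (4x4, takes a point from world to camera coordinates); the wrist camera has in their place "mount" (4x4, takes a point from camera to tool coordinates, whose origin is the TCP and whose axes are the tool frame's). Camera axes: x right, y up, looking along -z (the intrinsics and any distortion apply to the point x, -y, -z); pixel columns grow to the right and rows downward; lengths in m; the calibration is good to about 2 mm. The wrist camera is an equidistant fisheye: a pixel r from the principal point sees the ray r / f radians off the axis. A picture is of the moment at which its call begins: read the wrist's pose just before it.
- ctrl.hand_in(): hands the job in, once; it reports no verdict.
The state is a dict: "time_s": time; "qpos": joint angles; "joint_vel": joint speeds; "tau": joint torques, N m; "ee_pos": TCP position; "eef_rot": TCP orientation; "force": force on the tool from outside, world axes, zero at the start; "moment": the same for the moment, N m; "grip_width": finger opening in m.
Only numpy, scipy, OpenCV 4.12 (cv2) and the standard library are available. Lean on these libraries where they do the work, as an engineer would, in place of code of your own. Each camera call takes 0.05 s, during which the arm holds its last target. There are 200 camera calls.

## Working session

There is one attempt and no reset: what is moved stays moved. The work goes in short steps, Python scripts to look and compute and a tool call to move; the robot and the scene stay as the last step left them, time stands still between calls to the robot, and variables do not carry over. Pictures are saved under pics/ and viewed, about 12 in all and at most 16, crops included, and the job is handed in when it is done.

Besides the shell and the picture viewer there is one more tool, called after "Request:" by a JSON object that holds its "fn" and its "kwargs". jog_arm: Moves the arm, as the interface text tells. Its arguments: {"type":"object","properties":{"targets":{"type":"array","items":{"type":"array"}},"grip_force":{"type":"number"}},"required":["targets"]}

```bash
ls; mkdir -p pics
python3 - <<'E'
from station import ctrl, optics
import cv2, pickle
o=ctrl.get_obs(); print(o)
for n in("top","side"):
    c=optics.camera(n); pickle.dump(c,open(f"{n}.pkl","wb")); cv2.imwrite(f"pics/{n}1.png",c["img"][:,:,::-1])
    print(n,c["camera_matrix"],c["world_to_cam"],c.keys())
E
```

```text
pics
{'time_s': 0.0, 'qpos': array([ 1.19137869e+00,  3.00453191e-01,  1.52153449e+00, -2.39723154e-05,
        1.32070379e+00, -6.66031496e-02]), 'joint_vel': array([ 0.0009609 , -0.0011222 , -0.00138961,  0.00016655,  0.00094367,
       -0.00090945]), 'tau': array([ 8.40346420e-04, -5.31808162e+01, -3.52745998e+01,  7.09294947e-02,
        2.43276829e-02, -9.43255100e-05]), 'ee_pos': array([0.16918268, 0.52309752, 0.22391585]), 'eef_rot': array([-1.57074636e+00,  1.09792375e-03,  1.25798782e+00]), 'force': array([-0.45305569,  0.13511571, -0.16178501]), 'moment': array([-0.01463081,  0.03700957, -0.02092126]), 'grip_width': 0.09378484272302795}
top [[445.1443041    0.         286.25867386]
 [  0.         445.1443041  206.588766  ]
 [  0.           0.           1.        ]] [[-1.88006993e-03 -9.99965531e-01  8.08720277e-03 -2.18108906e-01]
 [ 9.95767951e-01 -1.12896904e-03  9.18962073e-02 -5.96854384e-01]
 [-9.18839095e-02  8.22574863e-03  9.95735750e-01 -1.51534969e+00]
 [ 0.00000000e+00  0.00000000e+00  0.00000000e+00  1.00000000e+00]] dict_keys(['img', 'range_z', 'camera_matrix', 'world_to_cam'])
side [[467.59223392   0.         287.53664424]
 [  0.         467.59223392 210.51505256]
 [  0.           0.           1.        ]] [[ 0.89227892 -0.45091352 -0.0227006  -0.60453421]
 [ 0.18007716  0.30933296  0.93374801 -0.05731456]
 [-0.41401756 -0.83725153  0.35721051 -1.91098952]
 [ 0.          0.          0.          1.        ]] dict_keys(['img', 'range_z', 'camera_matrix', 'world_to_cam'])
```

View pics/top1.png

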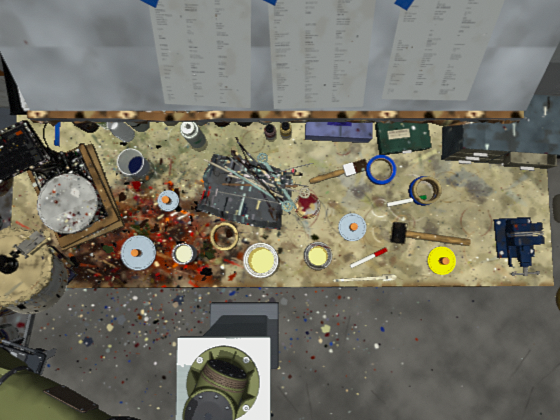

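View pics/side1.png

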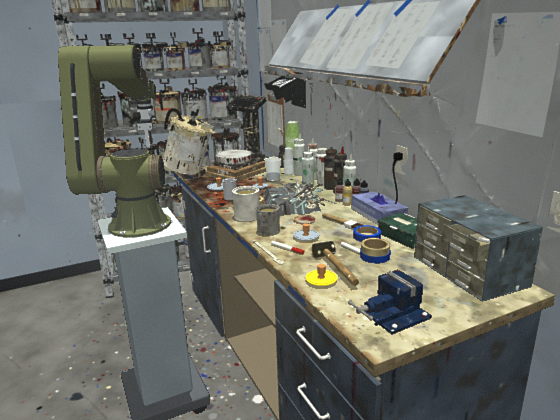

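Top view: grey knobbed covers at (138,252) large, (168,201) small, (352,227) medium; the yellow look-alike at (441,261) is to be left alone. Tins: quart (261,261), pint (318,256), sample (183,253). Bystanders: tape (224,236), flat lid about (307,205), cup (130,160). Next, measure and check with an enlarged crop.

```bash
cat > h.py <<'E'
import numpy as np
def world(c):
    K=c["camera_matrix"];z=c["range_z"];h,w=z.shape
    u,v=np.meshgrid(np.arange(w),np.arange(h))
    P=np.stack([(u-K[0,2])/K[0,0]*z,-(v-K[1,2])/K[1,1]*z,-z,np.ones_like(z)],-1)
    return (P@np.linalg.inv(c["world_to_cam"]).T)[...,:3]
E
python3 - <<'E'
import pickle,cv2,numpy as np
from h import world
c=pickle.load(open("top.pkl","rb"));W=world(c)
cv2.imwrite("pics/crop1.png",cv2.resize(c["img"][140:290,110:380,::-1],None,fx=2.9,fy=2.9,interpolation=cv2.INTER_CUBIC))
for n,(u,v),zl,r in[("cl",(138,252),(.027,.06),6),("cs",(168,201),(.027,.06),6),("cm",(352,227),(.027,.06),6),
  ("clD",(138,252),(.006,.022),22),("csD",(168,201),(.006,.022),15),("cmD",(352,227),(.006,.022),18),
  ("q",(261,261),(.105,.13),22),("p",(318,256),(.088,.11),20),("s",(183,253),(.08,.1),16),("tape",(224,236),(.018,.03),20),("lid",(307,205),(.003,.012),16),("cup",(130,160),(.095,.12),20),("yellow",(441,261),(.005,.02),18)]:
    p=W[v-r:v+r+1,u-r:u+r+1].reshape(-1,3);m=(p[:,2]>zl[0])&(p[:,2]<zl[1]);q=p[m]
    if len(q)>4:
        (cx,cy),rr=cv2.minEnclosingCircle(q[:,:2].astype(np.float32))
        print(n,len(q),"med",np.median(q,0).round(3),"circ",round(cx,3),round(cy,3),"d",round(2*rr,3),"zmax",p[:,2].max().round(3),"rad",np.hypot(cx,cy).round(3))
    else: print(n,len(q),p[:,2].max())
E
```

```text
cl 56 med [0.441 0.289 0.052] circ 0.44 0.292 d 0.026 zmax 1.566 rad 0.528
cs 51 med [0.619 0.191 0.053] circ 0.622 0.194 d 0.028 zmax 1.566 rad 0.651
cm 42 med [ 0.526 -0.448  0.054] circ 0.527 -0.448 d 0.025 zmax 0.063 rad 0.691
clD 943 med [0.441 0.291 0.014] circ 0.441 0.288 d 0.198 zmax 1.566 rad 0.527
csD 339 med [0.621 0.189 0.014] circ 0.621 0.2 d 0.14 zmax 1.566 rad 0.652
cmD 616 med [ 0.526 -0.447  0.014] circ 0.523 -0.449 d 0.163 zmax 1.566 rad 0.689
q 411 med [ 0.415 -0.133  0.115] circ 0.416 -0.135 d 0.112 zmax 1.566 rad 0.438
p 302 med [ 0.427 -0.323  0.096] circ 0.43 -0.323 d 0.091 zmax 1.566 rad 0.537
s 97 med [0.435 0.134 0.089] circ 0.436 0.125 d 0.07 zmax 1.566 rad 0.454
tape 254 med [ 0.509 -0.014  0.025] circ 0.512 -0.02 d 0.14 zmax 1.566 rad 0.512
lid 465 med [ 0.597 -0.296  0.006] circ 0.607 -0.294 d 0.156 zmax 1.566 rad 0.674
cup 144 med [0.749 0.314 0.107] circ 0.74 0.298 d 0.091 zmax 1.566 rad 0.798
yellow 587 med [ 0.414 -0.755  0.014] circ 0.409 -0.761 d 0.165 zmax 1.566 rad 0.864
```

View pics/crop1.png

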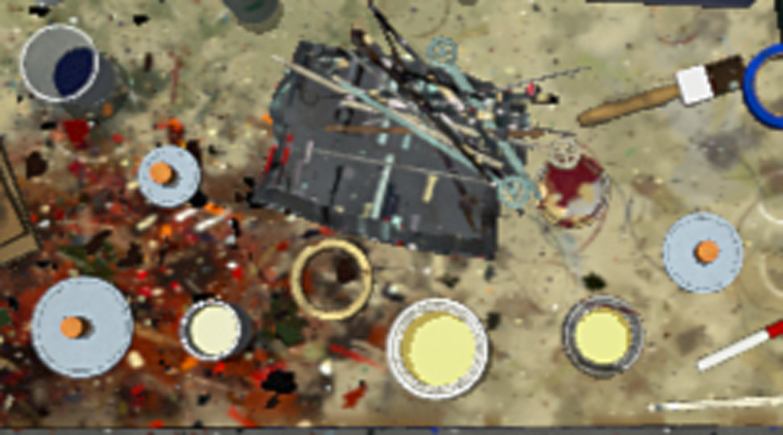

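The crop confirms three grey covers with orange knobs at crop (82,327), (168,175) and (703,252), and the open tins at (213,329), (437,348) and (601,335). Next: refined rim centres, clearance near the arm, and the first shift.

```bash
cat >> h.py <<'E'
def fit(c,uv,zl,R,r=24):
    from scipy.optimize import least_squares
    W=world(c);u,v=uv;p=W[v-r:v+r+1,u-r:u+r+1].reshape(-1,3)
    q=p[(p[:,2]>zl[0])&(p[:,2]<zl[1])];m=np.median(q,0)[:2]
    q=q[np.hypot(*(q[:,:2]-m).T)<R*1.5]
    f=lambda x:np.maximum(np.hypot(q[:,0]-x[0],q[:,1]-x[1])-R,0) # outside known radius
    g=lambda x:np.r_[f(x)*5,(x-m)*.2]
    return least_squares(g,m,loss="soft_l1",f_scale=.003).x.round(4)
def shift(o,t,yaw=None):
    from scipy.spatial.transform import Rotation as Ro
    R=Ro.from_euler("xyz",o["eef_rot"]).as_matrix()
    d=R.T@(np.array(t)-o["ee_pos"])*100
    print("tool shift cm",d.round(2), "" if yaw is None else "turn %.3f"%(o["eef_rot"][2]-yaw),"at",o["ee_pos"].round(4),o["eef_rot"].round(3))
E
python3 - <<'E'
import pickle,numpy as np
from h import *
from station import ctrl
c=pickle.load(open("top.pkl","rb"));W=world(c)
print("q",fit(c,(261,261),(.108,.13),.056),"p",fit(c,(318,256),(.088,.11),.0455),"s",fit(c,(183,253),(.083,.1),.034))
p=W.reshape(-1,3)
for x in np.arange(.15,.8,.1):
    print("x%.2f"%x,[ (round(y,2),round(float(q.max()),2)) for y in np.arange(-.5,.7,.1) if len(q:=p[(abs(p[:,0]-x)<.05)&(abs(p[:,1]-y)<.05)&(p[:,2]<1.2)][:,2])])
shift(ctrl.get_obs(),(.441,.290,.15))
E
```

```text
q [ 0.4164 -0.1348] p [ 0.4295 -0.3224] s [0.4366 0.1244]
x0.15 [(np.float64(-0.5), -0.87), (np.float64(-0.4), -0.88), (np.float64(-0.3), -0.88), (np.float64(-0.2), 0.01), (np.float64(-0.1), 0.28), (np.float64(-0.0), 0.29), (np.float64(0.1), 0.62), (np.float64(0.2), 0.62), (np.float64(0.3), 0.62), (np.float64(0.4), 0.59), (np.float64(0.5), 0.49), (np.float64(0.6), 0.31)]
x0.25 [(np.float64(-0.5), -0.88), (np.float64(-0.4), -0.87), (np.float64(-0.3), -0.88), (np.float64(-0.2), -0.88), (np.float64(-0.1), -0.87), (np.float64(-0.0), -0.88), (np.float64(0.1), -0.88), (np.float64(0.2), -0.88), (np.float64(0.3), -0.88), (np.float64(0.4), -0.88), (np.float64(0.5), 0.5), (np.float64(0.6), 0.33)]
x0.35 [(np.float64(-0.5), 0.02), (np.float64(-0.4), 0.1), (np.float64(-0.3), 0.11), (np.float64(-0.2), 0.12), (np.float64(-0.1), 0.13), (np.float64(-0.0), 0.01), (np.float64(0.1), 0.01), (np.float64(0.2), 0.01), (np.float64(0.3), 0.02), (np.float64(0.4), 0.01), (np.float64(0.5), 0.35), (np.float64(0.6), 0.32)]
x0.45 [(np.float64(-0.5), 0.03), (np.float64(-0.4), 0.1), (np.float64(-0.3), 0.11), (np.floa
[... 556 characters left out ...]
, 0.03), (np.float64(-0.4), 0.02), (np.float64(-0.3), 0.06), (np.float64(-0.2), 0.08), (np.float64(-0.1), 0.08), (np.float64(-0.0), 0.08), (np.float64(0.1), 0.05), (np.float64(0.2), 0.06), (np.float64(0.3), 0.11), (np.float64(0.4), 0.36), (np.float64(0.5), 0.38), (np.float64(0.6), 0.38)]
x0.75 [(np.float64(-0.5), 0.64), (np.float64(-0.4), 0.64), (np.float64(-0.3), 0.64), (np.float64(-0.2), 0.63), (np.float64(-0.1), 0.64), (np.float64(-0.0), 0.64), (np.float64(0.1), 0.63), (np.float64(0.2), 0.63), (np.float64(0.3), 0.63), (np.float64(0.4), 0.63), (np.float64(0.5), 0.48), (np.float64(0.6), 0.39)]
tool shift cm [-13.81   7.41 -33.04]  at [0.1692 0.5231 0.224 ] [-1.571e+00  1.000e-03  1.258e+00]
```

A 0.35 m high bucket stands beside the left side (y>0.45), so I swing right first and then go forward to above the large knob.

Request:
{"fn": "jog_arm", "kwargs": {"targets": [[5.0,[-5,0,-1.5],0],[5.0,[-10,0,-3],0],[5.0,[-15,0,-5],0],[5.0,[-19,0,-6.2],0],[5.0,[-22,0,-7.2],0],[5.0,[-20.5,1,-12],0],[5.0,[-19,2,-16.5],0],[5.0,[-17.5,4,-21],0],[5.0,[-16,5,-25.5],0],[5.0,[-15,6,-30],0]], "grip_force": 30}}

```text
time_s: 1.1
ee_pos: [0.4104, 0.2878, 0.1633]
eef_rot: [-1.57, 0.001, 1.258]
force: [1.4, -0.6, 1.9]
grip_width: 0.0499
```

Run:
```python
from h import *
from station import ctrl
o=ctrl.get_obs();print(o["grip_width"],o["qpos"].round(2));shift(o,(.441,.290,.15))
```

```text
0.04987502360081408 [ 0.54  0.25  1.73  0.    1.16 -0.72]
tool shift cm [ 1.15  1.33 -2.84]  at [0.4104 0.2878 0.1633] [-1.570e+00  1.000e-03  1.258e+00]
```

Request:
{"fn": "jog_arm", "kwargs": {"targets": [[5.0,[1.1,1.3,-2.8],0],[5.0,[1.1,1.3,-2.8],0],[5.0,[1.1,1.3,-2.8],0]]}}

```text
time_s: 1.4
ee_pos: [0.4383, 0.2898, 0.1507]
eef_rot: [-1.569, 0.001, 1.257]
force: [-0.9, -0.5, 0.6]
grip_width: 0.0499
```

```bash
cat >> h.py <<'E'
def wproj(o,c,P):
    "world point -> wrist pixel"
    from scipy.spatial.transform import Rotation as Ro
    T=np.eye(4);T[:3,:3]=Ro.from_euler("xyz",o["eef_rot"]).as_matrix();T[:3,3]=o["ee_pos"]
    p=np.linalg.inv(T@c["mount"])@np.r_[P,1];x,y,z=p[0],-p[1],-p[2]
    K=c["camera_matrix"];r=np.hypot(x,y);th=np.arctan2(r,z)
    return np.array([K[0,2]+K[0,0]*th*x/r,K[1,2]+K[1,1]*th*y/r])
E
python3 - <<'E'
from h import *
from station import ctrl,optics
import cv2
o=ctrl.get_obs();c=optics.camera("wrist");im=c["img"][:,:,::-1].copy()
for P in [(.441,.290,.054),(.4366,.1244,.09),(.4164,-.1348,.118)]:
    q=wproj(o,c,P);print(P,q.round(1));cv2.drawMarker(im,tuple(int(i) for i in q),(255,0,255),0,10)
cv2.imwrite("pics/w1.png",im);shift(o,(.441,.290,.040))
E
```

```text
(0.441, 0.29, 0.054) [285.1 220.8]
(0.4366, 0.1244, 0.09) [103.6 283.1]
(0.4164, -0.1348, 0.118) [-45.1 313.4]
tool shift cm [ 0.12 11.07 -0.27]  at [0.4383 0.2898 0.1507] [-1.569e+00  1.000e-03  1.257e+00]
```

View pics/w1.png

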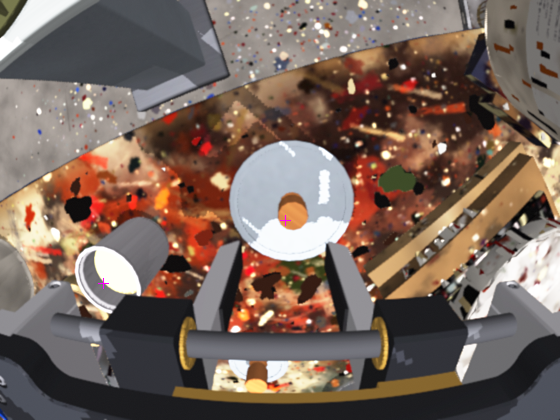

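Marker (285,220) against the seen knob top at about (292,214): the sample tin shows the same small offset. Let me quantify in mm with the wrist range image.

```bash
cat >> h.py <<'E'
def wworld(o,c):
    from scipy.spatial.transform import Rotation as Ro
    T=np.eye(4);T[:3,:3]=Ro.from_euler("xyz",o["eef_rot"]).as_matrix();T[:3,3]=o["ee_pos"]
    K=c["camera_matrix"];z=c["range_z"];h,w=z.shape;u,v=np.meshgrid(np.arange(w),np.arange(h))
    a=(u-K[0,2])/K[0,0];b=(v-K[1,2])/K[1,1];th=np.hypot(a,b)+1e-9;s=np.tan(th)/th*z
    return np.stack([a*s,-b*s,-z,np.ones_like(z)],-1)@(T@c["mount"]).T[:,:3]
def wknob(o,c,g,r=.03):
    W=wworld(o,c).reshape(-1,3);d=np.hypot(W[:,0]-g[0],W[:,1]-g[1])
    for n,lo,hi,rr in(("knob",.03,.07,r),("disc",.008,.018,.075)):
        q=W[(d<rr)&(W[:,2]>lo)&(W[:,2]<hi)];(x,y),R=__import__("cv2").minEnclosingCircle(q[:,:2].astype(np.float32))
        print(n,len(q),"circ",round(x,4),round(y,4),"d",round(2*R,4),"med",np.median(q,0).round(4),"zmax",q[:,2].max().round(4))
E
python3 - <<'E'
from h import *
from station import ctrl,optics
o=ctrl.get_obs();c=optics.camera("wrist");print(c["camera_matrix"][0,0],c["mount"].round(3).tolist())
wknob(o,c,(.441,.29))
W=wworld(o,c).reshape(-1,3);q=W[(np.hypot(W[:,0]-.4366,W[:,1]-.1244)<.06)&(W[:,2]>.083)&(W[:,2]<.1)];print("s",q.min(0),q.max(0),((q.min(0)+q.max(0))/2).round(4))
print(o["ee_pos"],o["force"])
E
```

```text
325.19226210127806 [[1.0, -0.0, 0.001, -0.0], [0.001, 0.285, -0.958, -0.16], [-0.0, 0.958, 0.285, 0.085], [0.0, 0.0, 0.0, 1.0]]
knob 857 circ 0.439 0.2972 d 0.0259 med [0.4365 0.2978 0.0531] zmax 0.0556
disc 10674 circ 0.4395 0.2969 d 0.1207 med [0.4326 0.2984 0.0135] zmax 0.0173
s [0.40211194 0.0936373  0.0830206 ] [0.46596749 0.16193282 0.09114915] [0.434  0.1278 0.0871]
[0.43793277 0.2900886  0.15138377] [-0.76786673  0.09705623  0.15906423]
```

The wrist gives knob (0.439,0.297) with correct diameters (25.9/120.7 mm); it is the nearer and better-matching reading. I use it for the grasp.

Run:
```python
from h import *
from station import ctrl
shift(ctrl.get_obs(),(.439,.297,.040))
```

```text
tool shift cm [ 0.68 11.18  0.09]  at [0.4378 0.2903 0.1518] [-1.571 -0.     1.259]
```

Request:
{"fn": "jog_arm", "kwargs": {"targets": [[5.0,[0.7,3,0.1],0],[5.0,[0.7,6,0.1],0],[5.0,[0.7,9,0.1],0],[5.0,[0.7,11.1,0.1],0],[5.0,[0.7,11.1,0.1],0],[2.0,[0.7,11.1,0.1],0],[2.0,[0.7,11.1,0.1],0],[2.0,[0.7,11.1,0.1],0],[2.0,[0.7,11.1,0.1],0],[2.0,[0.7,11.1,0.1],0]], "grip_force": 30}}

```text
time_s: 2.5
ee_pos: [0.4402, 0.2974, 0.0416]
eef_rot: [-1.572, -0.001, 1.258]
force: [-2.3, -0.2, 7.7]
grip_width: 0.0249
```

Request:
{"fn": "jog_arm", "kwargs": {"targets": [[2.0,[0,-1,0],0],[2.0,[0,-3,0],0],[2.0,[0,-6,0],0],[2.0,[0,-10,0],0],[2.0,[0,-14,0],0],[2.0,[0,-17,0],0],[2.0,[0,-18,0],0],[2.0,[-3,-18,-0.7],0],[2.0,[-6,-18,-1.5],0]]}}

```text
time_s: 3.4
ee_pos: [0.4349, 0.2347, 0.2197]
eef_rot: [-1.57, 0.001, 1.259]
force: [0.7, -0.2, -1.8]
grip_width: 0.0254
```

Request:
{"fn": "jog_arm", "kwargs": {"targets": [[2.0,[-4,0,-1],0],[2.0,[-8,0,-2],0],[2.0,[-12,0,-3],0],[2.0,[-16,0,-4],0],[2.0,[-19,0,-4.8],0],[2.0,[-20,0,-5],0],[2.0,[-20,0,-5],0]]}}

```text
time_s: 4.1
ee_pos: [0.4213, 0.029, 0.22]
eef_rot: [-1.57, 0.0, 1.256]
force: [0.5, 0.3, -1.3]
grip_width: 0.0252
```

```bash
cat >> h.py <<'E'
def tin(o,c,g,H,R):
    W=wworld(o,c).reshape(-1,3);d=np.hypot(W[:,0]-g[0],W[:,1]-g[1]);q=W[(d<R+.02)&(W[:,2]>H-.004)&(W[:,2]<H+.006)]
    if len(q)<20: print("few",len(q));return
    (x,y),r=__import__("cv2").minEnclosingCircle(q[:,:2].astype(np.float32));print("tin",len(q),round(x,4),round(y,4),"d",round(2*r,4),"mid",((q.min(0)+q.max(0))/2).round(4),"ext",np.ptp(q,0).round(3))
E
python3 - <<'E'
from h import *
from station import ctrl,optics
import cv2
o=ctrl.get_obs();c=optics.camera("wrist");im=c["img"][:,:,::-1].copy()
for n,P,R in[("q",(.4164,-.1348,.118),.056),("s",(.435,.126,.09),.034),("p",(.4295,-.3224,.098),.0455)]:
    q=wproj(o,c,P);print(n,q.round());tin(o,c,P,P[2],R);cv2.drawMarker(im,tuple(int(i) for i in q),(255,0,255),0,10)
cv2.imwrite("pics/w2.png",im);shift(o,(.4164,-.1348,.22));print(o["grip_width"],o["force"])
E
```

```text
q [123. 260.]
tin 1813 0.4152 -0.1316 d 0.113 mid [ 0.4151 -0.1316  0.1167] ext [0.113 0.113 0.005]
s [386. 189.]
tin 576 0.436 0.1267 d 0.0684 mid [0.436  0.1285 0.0886] ext [0.067 0.063 0.005]
p [ 32. 294.]
tin 356 0.4277 -0.3193 d 0.0916 mid [ 0.4124 -0.3195  0.0967] ext [0.059 0.091 0.005]
tool shift cm [-15.73  -0.    -4.61]  at [0.4213 0.029  0.22  ] [-1.57   0.     1.256]
0.025184974019550138 [ 0.49425716  0.26435066 -1.28080138]
```

View pics/w2.png

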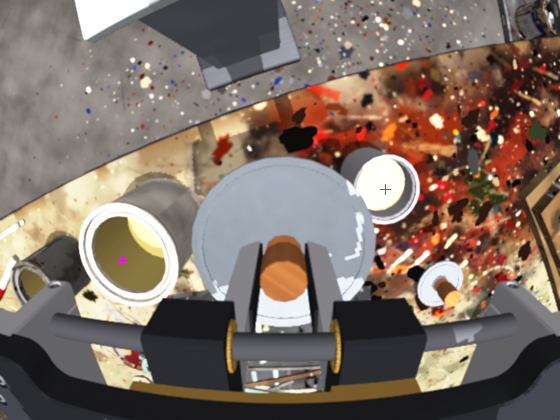

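The picture shows the cover hanging level at (285,240) and the quart rim at (128,255). Now the cover's offset from the TCP and its tilt.

```bash
cat >> h.py <<'E'
def held(o,c,R):
    W=wworld(o,c).reshape(-1,3);e=o["ee_pos"];d=np.hypot(W[:,0]-e[0],W[:,1]-e[1])
    q=W[(d<R+.02)&(abs(W[:,2]-e[2]+.027)<.008)];(x,y),r=__import__("cv2").minEnclosingCircle(q[:,:2].astype(np.float32))
    A=np.linalg.lstsq(np.c_[q[:,:2]-q[:,:2].mean(0),np.ones(len(q))],q[:,2],rcond=None)[0]
    print("held",len(q),"off",round(x-e[0],4),round(y-e[1],4),"d",round(2*r,4),"tilt",A[:2].round(3),"disc top z-tcp",(A[2]-e[2]).round(4))
E
python3 - <<'E'
from h import *
from station import ctrl,optics
o=ctrl.get_obs();c=optics.camera("wrist");held(o,c,.06);shift(o,(.4152,-.1316,.22))
E
```

```text
held 17976 off -0.0006 -0.0001 d 0.1208 tilt [-0.002 -0.001] disc top z-tcp -0.028
tool shift cm [-15.55  -0.    -4.39]  at [0.4214 0.0299 0.22  ] [-1.57   0.     1.257]
```

Request:
{"fn": "jog_arm", "kwargs": {"targets": [[2.0,[-4,0,-1.1],0],[2.0,[-8,0,-2.3],0],[2.0,[-12,0,-3.4],0],[2.0,[-14.5,0,-4.1],0],[2.0,[-15.5,0,-4.4],0],[2.0,[-15.5,0,-4.4],0],[2.0,[-15.5,2,-4.4],0],[2.0,[-15.5,3,-4.4],0]]}}

```text
time_s: 5.0
ee_pos: [0.4157, -0.1297, 0.1893]
eef_rot: [-1.57, -0.0, 1.26]
force: [-0.8, -0.0, -2.0]
grip_width: 0.0252
```

Run:
```python
from h import *
from station import ctrl,optics
o=ctrl.get_obs();c=optics.camera("wrist");held(o,c,.06);tin(o,c,(.4152,-.1316),.118,.056);shift(o,(.4152,-.1316,.150));print(o["force"])
```

```text
held 17977 off -0.0007 -0.0001 d 0.1207 tilt [-0.002 -0.001] disc top z-tcp -0.028
tin 67 0.3639 -0.1193 d 0.0388 mid [ 0.3636 -0.1193  0.1164] ext [0.01  0.038 0.004]
tool shift cm [-0.2   3.93 -0.01]  at [ 0.4157 -0.1297  0.1893] [-1.57 -0.    1.26]
[-0.80715426 -0.04629954 -1.99158391]
```

Request:
{"fn": "jog_arm", "kwargs": {"targets": [[2.0,[-0.2,1.5,0],0],[2.0,[-0.2,2.5,0],0],[2.0,[-0.2,3.2,0],0],[2.0,[-0.2,3.6,0],0],[2.0,[-0.2,3.8,0],0],[2.0,[-0.2,3.9,0],0],[2.0,[-0.2,3.9,0],0]]}}

```text
time_s: 5.75
ee_pos: [0.4153, -0.1333, 0.1517]
eef_rot: [-1.571, 0.0, 1.258]
force: [0.5, 0.9, -0.7]
grip_width: 0.0252
```

Request:
{"fn": "jog_arm", "kwargs": {"targets": [[2.0,[0,0.1,0],0],[2.0,[0,0.2,0],0],[5.0,[0,0.2,0],0],[5.0,[0,0.2,0],0],[5.0,[0,0.2,0],0],[5.0,[0,0.2,0],0],[5.0,[0,-3,0],0],[5.0,[0,-7,0],0],[5.0,[0,-10,0],0],[5.0,[0,-10,0],0]]}}

```text
time_s: 6.75
ee_pos: [0.4163, -0.1337, 0.2552]
eef_rot: [-1.577, 0.001, 1.258]
force: [0.8, 0.3, -0.4]
grip_width: 0.0497
```

```bash
cat >> h.py <<'E'
def seated(o,c,g,H,R):
    W=wworld(o,c).reshape(-1,3);d=np.hypot(W[:,0]-g[0],W[:,1]-g[1]);q=W[(d<R+.015)&(abs(W[:,2]-H-.004)<.009)]
    (x,y),r=__import__("cv2").minEnclosingCircle(q[:,:2].astype(np.float32));k=q[np.hypot(q[:,0]-x,q[:,1]-y)<R*.95]
    A=np.linalg.lstsq(np.c_[k[:,:2]-k[:,:2].mean(0),np.ones(len(k))],k[:,2],rcond=None)[0]
    print("seated",len(q),round(x,4),round(y,4),"d",round(2*r,4),"tilt",A[:2].round(3),"disc z",A[2].round(4))
E
python3 - <<'E'
from h import *
from station import ctrl,optics
import cv2
o=ctrl.get_obs();c=optics.camera("wrist");seated(o,c,(.4152,-.1316),.118,.06);tin(o,c,(.428,-.3195),.098,.0455)
t=optics.camera("top");cv2.imwrite("pics/w3.png",c["img"][:,:,::-1])
shift(o,(.44,-.35,.25));shift(o,(.526,-.448,.15));print(o["qpos"].round(2))
E
```

```text
seated 11035 0.4147 -0.1337 d 0.1206 tilt [ 0.001 -0.   ] disc z 0.1214
tin 1022 0.4286 -0.3196 d 0.0923 mid [ 0.4284 -0.3196  0.0967] ext [0.09  0.091 0.005]
tool shift cm [-19.85   0.59  -8.91]  at [ 0.4163 -0.1337  0.2552] [-1.577e+00  1.000e-03  1.258e+00]
tool shift cm [-26.53  10.66 -20.04]  at [ 0.4163 -0.1337  0.2552] [-1.577e+00  1.000e-03  1.258e+00]
[-0.39  0.02  1.78  0.    1.34 -1.65]
```

View pics/w3.png

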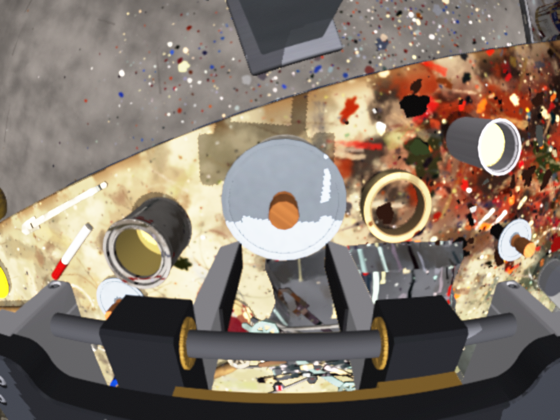

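Large cover is seated level (disc z 0.121, off by 2 mm). On to the medium cover, seen at the lower left (115,292).

Request:
{"fn": "jog_arm", "kwargs": {"targets": [[5.0,[-3.5,0,-2.7],0],[5.0,[-7,0,-5.3],0],[5.0,[-10.5,0,-8],0],[5.0,[-14,1,-10.6],0],[5.0,[-17.5,3,-13.2],0],[5.0,[-21,5,-15.8],0],[5.0,[-24.5,8,-18.5],0],[5.0,[-26.5,10.5,-20],0],[5.0,[-26.5,10.5,-20],0],[5.0,[-26.5,10.5,-20],0]]}}

```text
time_s: 7.85
ee_pos: [0.5233, -0.4464, 0.1443]
eef_rot: [-1.568, -0.002, 1.258]
force: [0.8, 0.0, 1.6]
grip_width: 0.0502
```

Run:
```python
from h import *
from station import ctrl,optics
o=ctrl.get_obs();c=optics.camera("wrist");wknob(o,c,(.526,-.448));tin(o,c,(.428,-.3195),.098,.0455)
shift(o,(.526,-.448,.040));print(o["qpos"].round(2))
```

```text
knob 908 circ 0.5257 -0.4457 d 0.0261 med [ 0.5229 -0.4451  0.053 ] zmax 0.0557
disc 7164 circ 0.5261 -0.4457 d 0.0989 med [ 0.5192 -0.4437  0.0135] zmax 0.0179
tin 2799 0.4288 -0.3197 d 0.0918 mid [ 0.4299 -0.3197  0.0967] ext [0.088 0.091 0.005]
tool shift cm [-0.08 10.43 -0.34]  at [ 0.5233 -0.4464  0.1443] [-1.568 -0.002  1.258]
[-0.76  0.68  1.15  0.    1.31 -2.02]
```

Request:
{"fn": "jog_arm", "kwargs": {"targets": [[5.0,[0.1,3,-0.2],0],[5.0,[0.1,6,-0.2],0],[5.0,[0.1,8.5,-0.2],0],[5.0,[0.1,10.1,-0.2],0],[5.0,[0.1,10.3,-0.2],0],[2.0,[0.1,10.3,-0.2],0],[2.0,[0.1,10.3,-0.2],0],[2.0,[0.1,10.3,-0.2],0],[2.0,[0.1,10.3,-0.2],0],[2.0,[0.1,10.3,-0.2],0]]}}

```text
time_s: 8.9
ee_pos: [0.5265, -0.4469, 0.0446]
eef_rot: [-1.572, 0.001, 1.258]
force: [-0.5, 1.2, 6.5]
grip_width: 0.0254
```

Request:
{"fn": "jog_arm", "kwargs": {"targets": [[2.0,[0,-1,0],0],[2.0,[0,-3,0],0],[2.0,[0,-6,0],0],[2.0,[0,-10,0],0],[2.0,[0,-13,0],0],[2.0,[0,-14,0],0],[2.0,[2,-14,3],0],[2.0,[4.5,-14,6.5],0],[2.0,[5,-14,7],0],[2.0,[5,-14,7],0]]}}

```text
time_s: 9.9
ee_pos: [0.4746, -0.3768, 0.1834]
eef_rot: [-1.57, -0.0, 1.258]
force: [0.2, -0.0, -0.4]
grip_width: 0.0252
```

Run:
```python
from h import *
from station import ctrl,optics
o=ctrl.get_obs();c=optics.camera("wrist");held(o,c,.049);tin(o,c,(.4287,-.3197),.098,.0455)
shift(o,(.4287,-.3197,.150));print(o["grip_width"])
```

```text
held 10801 off -0.0008 0.0001 d 0.0984 tilt [0.002 0.004] disc top z-tcp -0.031
tin 2146 0.4286 -0.3194 d 0.0917 mid [ 0.4285 -0.3196  0.0966] ext [0.091 0.09  0.005]
tool shift cm [4.02 3.34 6.13]  at [ 0.4746 -0.3768  0.1834] [-1.57  -0.     1.258]
0.02517858575542802
```

Request:
{"fn": "jog_arm", "kwargs": {"targets": [[2.0,[2,0,3],0],[2.0,[3.5,0,5.3],0],[2.0,[4.1,0,6.1],0],[2.0,[4.1,0,6.1],0],[2.0,[4.1,2,6.1],0],[2.0,[4.1,3.5,6.1],0],[2.0,[4.1,4.4,6.1],0],[2.0,[4.1,4.8,6.1],0],[2.0,[4.1,5,6.1],0],[2.0,[4.1,5.1,6.1],0]]}}

```text
time_s: 10.95
ee_pos: [0.4298, -0.3201, 0.1327]
eef_rot: [-1.571, 0.0, 1.258]
force: [-0.2, -0.9, -0.2]
grip_width: 0.0253
```

Request:
{"fn": "jog_arm", "kwargs": {"targets": [[2.0,[0,0.1,0],0],[2.0,[0,0.1,0],0],[5.0,[0,0.1,0],0],[5.0,[0,0.1,0],0],[5.0,[0,0.1,0],0],[5.0,[0,0.1,0],0],[5.0,[0,-3,0],0],[5.0,[0,-7,0],0],[5.0,[0,-11,0],0],[5.0,[0,-11,0],0]]}}

```text
time_s: 11.95
ee_pos: [0.4307, -0.3207, 0.2478]
eef_rot: [-1.578, 0.003, 1.258]
force: [-0.5, -0.3, -0.5]
grip_width: 0.05
```

Run:
```python
from h import *
from station import ctrl,optics
o=ctrl.get_obs();c=optics.camera("wrist");seated(o,c,(.4287,-.3197),.098,.049);seated(o,c,(.4147,-.1337),.118,.06)
shift(o,(.45,-.02,.25));shift(o,(.619,.196,.17));print(o["force"])
```

```text
seated 6590 0.4292 -0.3205 d 0.0988 tilt [ 0.001 -0.   ] disc z 0.1014
seated 8670 0.4151 -0.1342 d 0.1212 tilt [-0.  0.] disc z 0.1213
tool shift cm [29.2  -0.37  7.41]  at [ 0.4307 -0.3207  0.2478] [-1.578  0.003  1.258]
tool shift cm [54.98  7.62 -1.96]  at [ 0.4307 -0.3207  0.2478] [-1.578  0.003  1.258]
[-0.49687208 -0.28643743 -0.46713585]
```

Medium is seated level (disc z 0.101). On to the small cover.

Request:
{"fn": "jog_arm", "kwargs": {"targets": [[5.0,[4,0,0],0],[5.0,[9,0,-0.3],0],[5.0,[14,0,-0.5],0],[5.0,[19,0,-0.7],0],[5.0,[24,0,-0.9],0],[5.0,[29,0,-1.1],0],[5.0,[34,0,-1.2],0],[5.0,[39,0,-1.4],0],[5.0,[43,0,-1.6],0],[5.0,[45,0,-1.6],0]]}}

```text
time_s: 13.0
ee_pos: [0.5833, 0.1066, 0.2406]
eef_rot: [-1.569, 0.001, 1.26]
force: [-0.3, 0.3, -0.2]
grip_width: 0.05
```

Run:
```python
from h import *
from station import ctrl,optics
o=ctrl.get_obs();c=optics.camera("wrist");wknob(o,c,(.619,.196));tin(o,c,(.436,.127),.09,.034)
shift(o,(.619,.196,.15))
```

```text
knob 493 circ 0.6198 0.197 d 0.0269 med [0.617  0.1955 0.0528] zmax 0.0549
disc 2056 circ 0.6198 0.1973 d 0.0746 med [0.6132 0.1923 0.0135] zmax 0.018
tin 763 0.4362 0.1269 d 0.0683 mid [0.4361 0.127  0.089 ] ext [0.067 0.067 0.006]
tool shift cm [ 9.61  9.05 -0.69]  at [0.5833 0.1066 0.2406] [-1.569e+00  1.000e-03  1.260e+00]
```

Request:
{"fn": "jog_arm", "kwargs": {"targets": [[5.0,[4,2,-0.3],0],[5.0,[8,5,-0.6],0],[5.0,[9.7,8,-0.7],0],[5.0,[9.7,9,-0.7],0],[5.0,[9.7,9,-0.7],0]]}}

```text
time_s: 13.55
ee_pos: [0.6187, 0.1929, 0.1501]
eef_rot: [-1.567, 0.002, 1.258]
force: [0.5, -0.2, 0.2]
grip_width: 0.0496
```

Run:
```python
from h import *
from station import ctrl,optics
o=ctrl.get_obs();c=optics.camera("wrist");wknob(o,c,(.619,.196))
shift(o,(.6198,.197,.042))
```

```text
knob 869 circ 0.6199 0.1977 d 0.0263 med [0.6173 0.1984 0.0531] zmax 0.055
disc 3590 circ 0.6201 0.1979 d 0.0745 med [0.6131 0.2003 0.0136] zmax 0.0176
tool shift cm [ 4.500e-01  1.081e+01 -1.000e-02]  at [0.6187 0.1929 0.1501] [-1.567  0.002  1.258]
```

Request:
{"fn": "jog_arm", "kwargs": {"targets": [[5.0,[0.3,3,0],0],[5.0,[0.3,6,0],0],[5.0,[0.3,9,0],0],[5.0,[0.3,10.6,0],0],[5.0,[0.3,10.8,0],0],[2.0,[0.3,10.8,0],0],[2.0,[0.3,10.8,0],0],[2.0,[0.3,10.8,0],0],[2.0,[0.3,10.8,0],0],[2.0,[0.3,10.8,0],0]]}}

```text
time_s: 14.6
ee_pos: [0.6211, 0.1966, 0.0456]
eef_rot: [-1.572, -0.001, 1.258]
force: [-0.1, -0.6, 6.8]
grip_width: 0.0252
```

Request:
{"fn": "jog_arm", "kwargs": {"targets": [[2.0,[0,-1,0],0],[2.0,[0,-3,0],0],[2.0,[0,-6,0],0],[2.0,[0,-10,0],0],[2.0,[0,-13,0],0],[2.0,[-2.4,-13,3],0],[2.0,[-4.8,-13,6],0],[2.0,[-7.2,-13,9],0],[2.0,[-8,-13,10],0],[2.0,[-8,-13,10],0]]}}

```text
time_s: 15.6
ee_pos: [0.4999, 0.1509, 0.1755]
eef_rot: [-1.572, -0.001, 1.258]
force: [0.3, -1.1, -0.6]
grip_width: 0.0253
```

Run:
```python
from h import *
from station import ctrl,optics
o=ctrl.get_obs();c=optics.camera("wrist");held(o,c,.037);tin(o,c,(.4362,.127),.09,.034)
shift(o,(.4362,.127,.150));print(o["grip_width"])
```

```text
held 5060 off -0.0013 0.0007 d 0.0742 tilt [0.01  0.013] disc top z-tcp -0.0318
tin 1144 0.436 0.1272 d 0.0681 mid [0.4362 0.1273 0.0887] ext [0.067 0.067 0.005]
tool shift cm [-4.24  2.55  5.33]  at [0.4999 0.1509 0.1755] [-1.572e+00 -1.000e-03  1.258e+00]
0.025252123233235276
```

Request:
{"fn": "jog_arm", "kwargs": {"targets": [[2.0,[-2,0,2.5],0],[2.0,[-3.8,0,4.6],0],[2.0,[-4.3,0,5.2],0],[2.0,[-4.3,0,5.2],0],[2.0,[-4.3,2,5.2],0],[2.0,[-4.3,3.5,5.2],0],[2.0,[-4.3,4.3,5.2],0],[2.0,[-4.3,4.7,5.2],0],[2.0,[-4.3,4.9,5.2],0],[2.0,[-4.3,5,5.2],0]]}}

```text
time_s: 16.65
ee_pos: [0.4391, 0.1265, 0.1254]
eef_rot: [-1.572, -0.001, 1.258]
force: [-1.8, -1.1, 12.1]
grip_width: 0.0252
```

Request:
{"fn": "jog_arm", "kwargs": {"targets": [[2.0,[0,0,0],0],[5.0,[0,0,0],0],[5.0,[0,0,0],0],[5.0,[0,0,0],0],[5.0,[0,0,0],0],[5.0,[0,-3,0],0],[5.0,[0,-7,0],0],[5.0,[0,-11,0],0],[5.0,[0,-14,0],0],[5.0,[0,-14,0],0]]}}

```text
time_s: 17.65
ee_pos: [0.4393, 0.1265, 0.2683]
eef_rot: [-1.576, -0.003, 1.258]
force: [-0.5, -0.6, -0.5]
grip_width: 0.0503
```

Run:
```python
from h import *
from station import ctrl,optics
import cv2,pickle
o=ctrl.get_obs();c=optics.camera("wrist");seated(o,c,(.436,.127),.09,.037);print(o["force"])
t=optics.camera("top");s=optics.camera("side")
a=pickle.load(open("top.pkl","rb"))["img"]
cv2.imwrite("pics/end.png",cv2.vconcat([cv2.resize(x[140:290,110:380,::-1],None,fx=2,fy=2) for x in(a,t["img"])]))
cv2.imwrite("pics/ends.png",cv2.resize(s["img"][130:310,170:400,::-1],None,fx=3,fy=3))
```

```text
seated 2971 0.4374 0.1273 d 0.0742 tilt [ 0.003 -0.002] disc z 0.0936
[-0.51983006 -0.58867011 -0.50152348]
```

View pics/end.png

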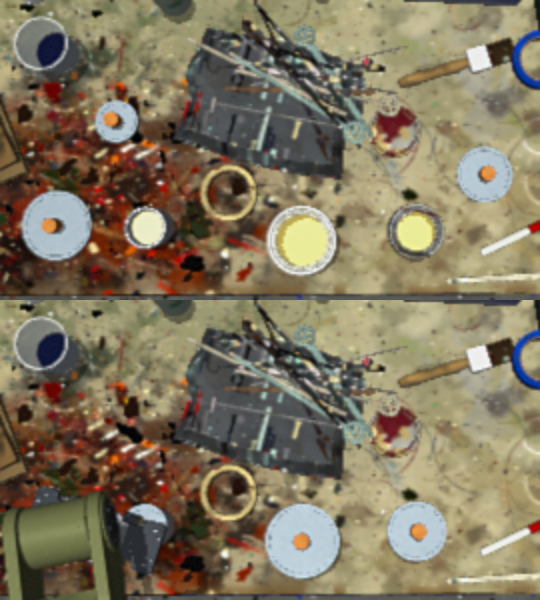

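View pics/ends.png

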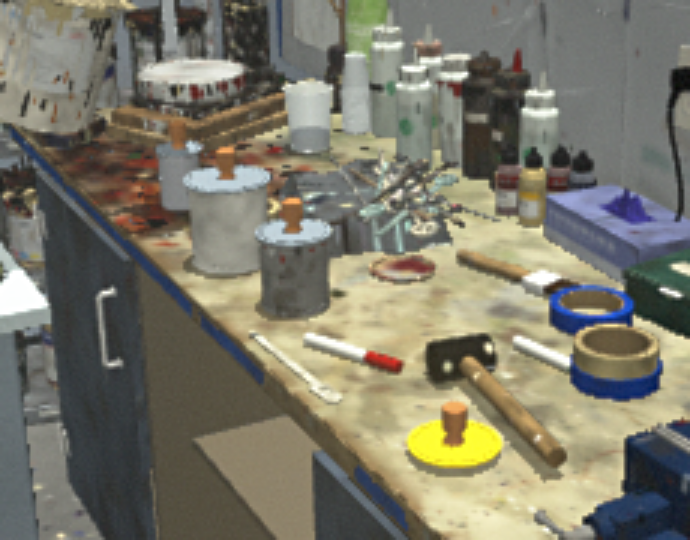

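All three covers sit on their tins, and the tape, flat lid and cup are where they were in the first picture. The gripper is clear, so I hand in.

```bash
python3 -c "
from station import ctrl
print(ctrl.hand_in())"
```

```text
the job is handed in; nothing more can be done
None
```

All three covers are on their own tins, placed in the order large on quart, medium on pint, small on sample. The job was handed in at about 18 s on the robot's clock; no verdict is reported.

| Cover | Tin | Off centre (wrist camera) | Tilt | Disc height |
|---|---|---|---|---|
| Large | Quart | about 2 mm | below 0.005 rad | 0.121 m, seated |
| Medium | Pint | about 1 mm | below 0.005 rad | 0.101 m, seated |
| Small | Sample | about 1.5 mm | below 0.005 rad | 0.094 m, seated |

- **Bystanders:** in the last top and side pictures the tins stand upright and the tape, flat lid and cup look unmoved. The yellow look-alike was not touched. I judged this by eye and did not measure it.
- **Gripper:** it was open and raised clear above the sample tin, reading only about 0.5 N on each axis, which is noise level.
- **Disagreements:** the top camera put the large cover's knob about 7 mm off the wrist camera's reading, so I used the wrist camera for every grasp and placing. The small cover met its rim with about 12 N before I let go, and it still ended up level.

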